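# Start a manual misting burst

### The job

Start a manual burst on the misting controller: squeeze the two side tabs of its snap-fit cover fully in, lift the cover off without forcing its catches, and stand it upright, the same way up, on the floor of the empty black tray. Then turn the spring-return bar handle clockwise all the way to its stop, hold it there for about a second and let it go so that it springs fully back. Leave the round dial at its setting and do not disturb the other things on the bench.

Things in the scene. Friction and masses are not known exactly. Their poses are not given: they have to be found in the camera images.
- controller: white plastic controller box, 160 (x) x 240 (y) x 60 mm high, fixed to the bench. Origin: centre of its underside; z up. The well with the cover and the bar handle is centred at x = 0, y = -40 mm; the round dial (radius 22 mm, 20 mm high) stands on the top at x = 0, y = +75 mm.
- well (a point): centre of the floor of the rectangular well in the controller's top, 126 (x) x 60 (y) mm, 22 mm deep, floor 38 mm above the bench; axes as controller. The cover stands in it at the start, its axes along the box's. The bar handle's vertical turning axis passes through this point.
- cover: grey plastic snap-fit cover, loose: an upside-down box 120 (x) x 56 (y) x 70 mm high, open below, about 0.1 to 0.2 kg. Origin: centre of its lower edge; z up. At the start it stands on the floor of the well over the bar handle, its top 108 mm above the bench. Catches at the lower ends of its two side tabs hook under the controller's top plate.
- cover_mid (a point): centre of the cover: on its middle axis, half-way up (35 mm above its lower edge); axes as cover.
- tab_left: sprung tab on the cover's +y side. Origin: middle of the outer face of its ribbed finger pad, which when free is 34 mm from the cover's middle axis (68 mm across both pads) and 46 mm above its lower edge; axes as cover. The pad is 26 mm wide (x), 26 mm high, stands out 6 mm and slides inwards 7.5 mm against a spring of 2 N at first, 7.5 N fully in.
- tab_right: the same on the cover's -y side. The catches are free only while both pads are pressed in at least 6 mm each (56 mm or less across both pads; 53 mm fully in). Kept squeezed, the cover lifts straight up by its pads. Pulling up with a catch still hooked breaks it.
- handle_mid (a point): point on the turning axis of the bar handle at half the bar's height, 82 mm above the bench. The bar is black plastic, 96 mm long, 16 mm thick, 32 mm high (66 to 98 mm above the bench), centred on its axis. This frame's x lies along the bar and turns with it; at rest it is along the controller's x.
- handle (a joint): angle of the spring-return bar handle in rad: 0 at rest, growing clockwise seen from above, to a hard stop at 1.2. A spring drives it back to 0 (0.05 N m at rest, 0.2 N m at the stop; 5 N at 40 mm from the axis). It can be pushed round by one end with a finger, or pinched and twisted. Let go, it returns in under a second.
- dial_mark (a point): marked rim point of the round black dial on the controller (19 mm from the dial's axis, 80 mm above the bench); the dial turns stiffly and stays where it is put. Leave it.
- tray_in (a point): centre of the inner floor of the empty black plastic tray, 240 (x) x 190 (y) x 22 mm high outside, wall 4 mm, fixed to the bench; the floor is 4 mm above the bench; axes along its sides.
- trowel: hand trowel lying between controller and tray, wooden handle and steel blade, 240 mm long along x, 50 mm wide, 24 mm high; origin on the bench near its middle. Leave it.
- mug: white mug, 76 mm wide, 90 mm high; origin: centre of its base. Leave it.
- jar: clear jar with a green cap, 70 mm wide, 100 mm high; origin: centre of its base. Leave it.
- potplant: young plant in a black pot, 84 mm wide, about 130 mm high in all; origin: centre of its base. Leave it.
- labelbox: cardboard box of labels, 60 x 80 x 45 mm; origin: centre of its base. Leave it.
- emptypot: empty black pot, 90 mm wide, 85 mm high; origin: centre of its base. Leave it.
Mind the look-alikes: they are no part of the job. Leave any yellow look-alike of the cover alone.

How it is judged (in metres and radians):
On the way, in this order (a step that is already met when the one before it is completed fails the run):
1. the cover stands upright on the tray's floor, let go (x of cover_mid in the frame of tray_in between -0.085 and 0.085 m and y of cover_mid in the frame of tray_in between -0.062 and 0.062 m and z of cover_mid in the frame of tray_in between 0.03 and 0.04 m and angle between cover_mid's own z axis and vertical below 0.1 rad and linear speed of cover below 0.02 m/s and contact force between cover and the fingers below 0.2 N), for 0.2 s.
2. the bar handle is at its stop (within 0.08 rad) and is held there (value of joint handle above 1.12 rad), for 0.6 s.
At the end, for the whole second after the job is handed in: The cover stands upright (within 0.1 rad) and still on the tray's floor, its centre within 85 mm (along the tray's length) and 62 mm (across) of the tray's centre; the bar handle has sprung back to within 0.06 rad of rest; the dial and the bystanders are where they were (x of cover_mid in the frame of tray_in between -0.085 and 0.085 m and y of cover_mid in the frame of tray_in between -0.062 and 0.062 m and z of cover_mid in the frame of tray_in between 0.03 and 0.04 m and angle between cover_mid's own z axis and vertical below 0.1 rad and linear speed of cover below 0.02 m/s and value of joint handle below 0.06 rad); the robot touches nothing.
It fails at once if a catch is forced: more than 30 N between a tab and the controller (contact force between any of tab_left, tab_right and controller above 30 N).
It fails at once if the round dial is turned (its mark moves more than 6 mm) (distance of dial_mark from where it was at the start of the episode above 0.006 m).
It fails at once if a bystander is moved more than 30 mm (distance of any of trowel, mug, jar, potplant, labelbox, emptypot from where it was at the start of the episode above 0.03 m).
It also fails if it takes over 67 s, if anything falls off the work surface, if the arm or the gripper's body presses on something with over 40 N, if the wrist force passes 120 N, or if a joint passes its speed limit or range.

### The arm

A 6-joint arm with a two-finger parallel gripper is mounted at the origin on the work surface. World frame = base frame: x ahead of the robot, y to its left, z up, the work surface at z = 0. Lengths are in m, angles in degrees, forces in N, time in s.
With the tool pointing down it reaches from about 0.3 to 0.75 m from the base axis. Payload 8.5 kg.
Tool frame: the origin (TCP) lies at the very end of the fingers, on their centre line; the grasp point (between the pads) lies 19 mm behind it (env.pinch_z is the distance from the TCP to the grasp point, in m); z points along the fingers, y is the line along which they close (so a half turn about z gives the same grasp; the last joint's range is limited). The gripper opens to 85 mm and grips with 20 to 120 N. Pads are 22 mm wide; open, the fingers measure 114 mm over their backs; the gripper's body (76 mm by 85 mm) begins 54 mm behind the grasp point. The pads swing forward as they close: fully open they stand 13 mm farther back than shut.
Start: joints at [-86.935, 21.807, 74.336, -0, 83.858, -12.336], TCP at [0.146, -0.53, 0.231] pointing down, gripper open.
Joint ranges: [-178.18, 178.18], [-50.72, 133.34], [12.68, 142.11], [-81.47, 261.47], [9.98, 163.14], [-165.26, 165.26]. Speed limits (degrees/s): [136.94, 136.94, 180, 180, 180, 180].

### API

Orientations are given as a 3x3 rotation matrix whose columns are the frame's x, y, z axes.
In Python, from rig import env, viewer gives the robot as it stands.
- The arm moves only by the tool drive_tool, never from a script. Its argument "series" is a list of rows, each a list of 3 entries, a list of its own where there are three numbers: the shift along the tool's x, y, z in m, then the turn about the tool's z in degrees, then the finger opening in m, from 0 to 0.0854. A call has 1 to 20 rows; each row is the pose to reach, as a shift and turn from the pose commanded when the call began, along the tool's axes at that moment; what a row does not reach only later rows make up. A row lasts 1/10 s, in which the tool goes at most 50 mm and 8.59 degrees, less where a joint would pass 70% of its speed; a pose out of reach is approached as far as the arm can. A call with a gripper value outside its range is refused whole. The fingers move at their own pace and stop on an object; "newtons" is the grip in N (left out, the last holds). Time passes only in rows, so rows that repeat a pose let the fingers close. It gives the time, the measured TCP pose, the force, the opening and the grip force at its end, in the units of the state.
- env.observe(): the state, without advancing time (a new reading comes with each control period).
- viewer.get_image(name): name is "side" or "top" or "wrist"; returns a dict with "img" (420x560x3 uint8, red, green, blue), "depth" (420x560 float32, m along the optical axis (not along the pixel's ray), 0 where there is no reading), "camera_matrix" (3x3 intrinsics, pixels), "rvec" (rotation vector, rad) and "tvec" (3), from world to camera coordinates, as OpenCV has them. Camera axes: x right, y down, z forward; pixel columns grow to the right and rows downward; lengths in m; the calibration is good to about 2 mm. A picture is of the moment at which its call begins.
- env.close_job(): hands the job in; it is judged then, once.
The state is a dict: "time_s": time; "q": joint angles; "qvel": joint speeds; "joint_efforts": joint torques, N m; "position": TCP position; "tool_rot": TCP orientation; "ft_force": force on the tool from outside, world axes, zero at the start; "wrist_torque": the same for the moment, N m; "grip_width": finger opening in m; "gripper_force": force on a finger pad.
Only numpy, scipy, OpenCV 4.12 (cv2) and the standard library are available. Lean on these libraries where they do the work, as an engineer would, in place of code of your own. Each camera call takes 0.05 s, during which the arm holds its last target. There are 200 camera calls.

## Working session

There is one attempt and no reset: what is moved stays moved. The work goes in short steps, Python scripts to look and compute and a tool call to move; the robot and the scene stay as the last step left them, time stands still between calls to the robot, and variables do not carry over. Pictures are saved under pics/ and viewed, at most 10 in all, crops included, and the job is handed in when it is done.

Besides the shell and the picture viewer there is one more tool, called after "Emit:" as a command line: name --argument value ..., lists and objects as JSON in quotes. drive_tool: Moves the arm, as the interface text tells. Its arguments: {"type":"object","properties":{"series":{"type":"array"},"newtons":{"type":"number"}},"required":["series"]}

```bash
mkdir -p pics; cat > h.py <<'E'
import numpy as np, cv2
from rig import env, viewer
def shot(n,f=None):
    d=viewer.get_image(n)
    if f: cv2.imwrite('pics/'+f,d['img'][:,:,::-1])
    R=cv2.Rodrigues(np.array(d['rvec'],float))[0];K=np.array(d['camera_matrix']);t=np.array(d['tvec'],float).ravel()
    v,u=np.mgrid[:420,:560];z=d['depth']
    c=np.stack([(u-K[0,2])/K[0,0]*z,(v-K[1,2])/K[1,1]*z,z],-1)
    P=(c-t)@R
    P[z==0]=np.nan
    return d,P
E
python3 - <<'E'
from h import *
d,P=shot('top','top1.png');np.savez('top1.npz',P=P,img=d['img'])
shot('side','side1.png')
s=env.observe();print(s)
E
```

```text
{'time_s': 0.1, 'q': array([-8.69353085e+01,  2.18371522e+01,  7.43798068e+01, -1.37197391e-03,
        8.38563021e+01, -1.23363507e+01]), 'qvel': array([ 0.07847993, -0.05806977, -0.13530102, -0.0018263 ,  0.06782545,
       -0.04906872]), 'joint_efforts': array([ 2.19651069e-03, -4.49223518e+01, -2.31658655e+01, -2.95013115e-04,
        3.63778177e-03, -1.86833137e-05]), 'position': array([ 0.14603776, -0.52998873,  0.23077686]), 'tool_rot': array([[ 9.64089900e-01,  2.65576082e-01, -9.21348190e-05],
       [ 2.65575980e-01, -9.64089089e-01,  1.27554634e-03],
       [ 2.49928425e-04, -1.25421014e-03, -9.99999182e-01]]), 'ft_force': array([ 0.36590997,  0.22165789, -0.12202515]), 'wrist_torque': array([ 0.01915034, -0.00524658,  0.01025193]), 'gripper_force': 0.0, 'grip_width': 0.08508769777539102}
```

View pics/top1.png

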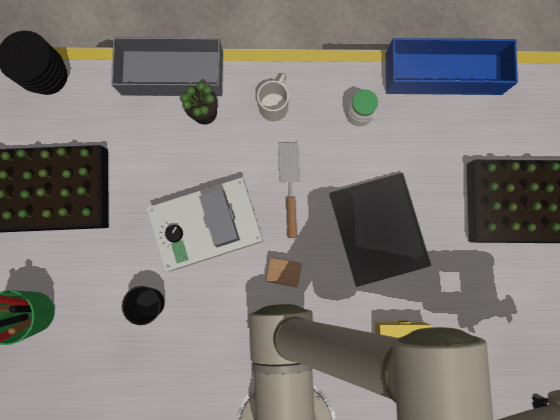

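View pics/side1.png

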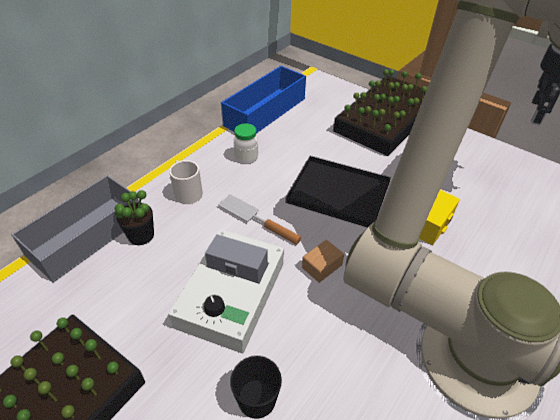

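The top view shows the cover at about (220,215), the dial at (173,233), the tray at (380,230), the trowel at (290,190), and the yellow look-alike at (405,328). Next I measure these.

```bash
python3 - <<'E'
from h import *
f=np.load('top1.npz');P=f['P']
def rect(m,n):
    m=m.astype(np.uint8);k,l,st,c=cv2.connectedComponentsWithStats(m)
    i=1+st[1:,4].argmax();p=P[l==i]
    r=cv2.minAreaRect((p[:,:2]*1000).astype(np.float32));print(n,len(p),r,np.median(p[:,2]))
Z=P[...,2];v,u=np.mgrid[:420,:560]
w=(u>140)&(u<270)&(v>165)&(v<280)
rect(w&(Z>.095)&(Z<.12),'cover')
rect(w&(Z>.05)&(Z<.12),'controller')
rect(w&(u<195)&(Z>.07),'dial')
t=(u>322)&(u<440)&(v>165)&(v<295)
rect(t&(f['img'].max(2)<75)&(Z<.035),'tray')
rect(t&(Z>.012),'rim')
for a in [(290,165),(291,215),(285,272),(273,95),(363,102),(200,98),(143,303),(380,230)]: print(a,P[a[1],a[0]].round(3))
E
```

```text
cover 1333 ((498.6328125, 160.41775512695312), (120.50463104248047, 67.74797821044922), 17.93577003479004) 0.10768889396394163
controller 6683 ((486.4507751464844, 198.6870880126953), (161.0201416015625, 240.42144775390625), 18.213829040527344) 0.060690767430996266
dial 235 ((462.28204345703125, 268.1376037597656), (37.03450012207031, 39.18299865722656), 44.44675064086914) 0.0792512040144446
tray 7534 ((480.17291259765625, -231.80245971679688), (241.90814208984375, 198.04678344726562), 15.867744445800781) 0.004407956991247085
rim 728 ((480.3641662597656, -228.2755126953125), (240.21197509765625, 191.4009246826172), 15.882226943969727) 0.021048934096991045
(290, 165) [ 0.638 -0.007  0.015]
(291, 215) [ 0.512 -0.01   0.021]
(285, 272) [0.373 0.004 0.044]
(273, 95) [0.821 0.037 0.006]
(363, 102) [ 0.775 -0.178  0.098]
(200, 98) [0.788 0.212 0.079]
(143, 303) [0.294 0.351 0.005]
(380, 230) [ 0.478 -0.233  0.005]
```

Emit:
drive_tool --series '[[[0.523,-0.572,0],-2.7,0.085],[[0.523,-0.572,0],-2.7,0.085],[[0.523,-0.572,0],-2.7,0.085],[[0.523,-0.572,0],-2.7,0.085],[[0.523,-0.572,0],-2.7,0.085],[[0.523,-0.572,0],-2.7,0.085],[[0.523,-0.572,0],-2.7,0.085],[[0.523,-0.572,0],-2.7,0.085],[[0.523,-0.572,0],-2.7,0.085],[[0.523,-0.572,0],-2.7,0.085],[[0.523,-0.572,0],-2.7,0.085],[[0.523,-0.572,0],-2.7,0.085],[[0.523,-0.572,0],-2.7,0.085],[[0.523,-0.572,0],-2.7,0.085],[[0.523,-0.572,0],-2.7,0.085],[[0.523,-0.572,0],-2.7,0.085],[[0.523,-0.572,0],-2.7,0.085],[[0.523,-0.572,0],-2.7,0.085],[[0.523,-0.572,0],-2.7,0.085],[[0.523,-0.572,0],-2.7,0.085]]' --newtons 30

```text
time_s: 2.1
position: [0.4982, 0.1592, 0.2315]
tool_rot: [[0.951, 0.309, 0.0], [0.309, -0.951, -0.0], [0.0, 0.0, -1.0]]
ft_force: [1.6, -0.7, -0.0]
grip_width: 0.0849
gripper_force: 0.0
```

```bash
python3 - <<'E'
from h import *
d,P=shot('wrist','w1.png');s=env.observe()
print(s['time_s'],s['position'],s['tool_rot'],s['q'])
Z=P[...,2]
def rect(m,n):
    k,l,st,c=cv2.connectedComponentsWithStats(m.astype(np.uint8))
    i=1+st[1:,4].argmax();p=P[l==i]
    print(n,len(p),cv2.minAreaRect((p[:,:2]*1000).astype(np.float32)),np.median(p[:,2]))
rect((Z>.1)&(Z<.115),'covertop')
rect((Z>.07)&(Z<.115),'cover+tabs')
rect((Z>.055)&(Z<.065),'ctl')
E
```

```text
2.15 [0.49820967 0.15923148 0.23155444] [[ 9.50972554e-01  3.09275205e-01  2.22522954e-04]
 [ 3.09275216e-01 -9.50972576e-01 -1.71558124e-05]
 [ 2.06307359e-04  8.51355413e-05 -9.99999975e-01]] [ 4.74301839e+00  1.90811288e+01  7.85436969e+01 -2.05201874e-03
  8.23625496e+01  7.67277339e+01]
covertop 12201 ((499.9337463378906, 161.43026733398438), (120.64958953857422, 56.067466735839844), 18.392166137695312) 0.1072662303310952
cover+tabs 12822 ((499.8990478515625, 161.58285522460938), (120.70299530029297, 69.64389038085938), 18.35956573486328) 0.10722610126799581
ctl 36743 ((487.2926330566406, 199.60147094726562), (160.66009521484375, 240.88462829589844), 18.348268508911133) 0.05928967035869929
```

View pics/w1.png

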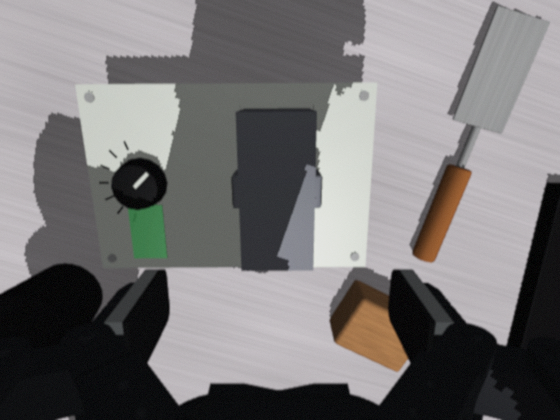

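The wrist view shows the cover at about (277,190), with its side tabs at (236,188) and (318,190). The tool is aligned to within 2 mm, so I descend and squeeze.

Emit:
drive_tool --series '[[[0.002,-0.0015,0.0],-0.3,0.085],[[0.002,-0.0015,0.03],-0.3,0.085],[[0.002,-0.0015,0.06],-0.3,0.085],[[0.002,-0.0015,0.09],-0.3,0.085],[[0.002,-0.0015,0.11],-0.3,0.085],[[0.002,-0.0015,0.13],-0.3,0.085],[[0.002,-0.0015,0.145],-0.3,0.085],[[0.002,-0.0015,0.155],-0.3,0.085],[[0.002,-0.0015,0.16],-0.3,0.085],[[0.002,-0.0015,0.1645],-0.3,0.085],[[0.002,-0.0015,0.1645],-0.3,0.085],[[0.002,-0.0015,0.1645],-0.3,0.085]]'

```text
time_s: 3.35
position: [0.5001, 0.1622, 0.0673]
tool_rot: [[0.949, 0.316, 0.001], [0.316, -0.949, 0.0], [0.001, 0.0, -1.0]]
ft_force: [-0.9, -0.0, -0.0]
grip_width: 0.0849
gripper_force: 0.0
```

Emit:
drive_tool --series '[[[0,0,0],0,0.075],[[0,0,0],0,0.07],[[0,0,0],0,0.065],[[0,0,0],0,0.06],[[0,0,0],0,0.055],[[0,0,0],0,0.05],[[0,0,0],0,0.045],[[0,0,0],0,0.045],[[0,0,0],0,0.045],[[0,0,0],0,0.045]]' --newtons 30

```text
time_s: 4.35
position: [0.5003, 0.1621, 0.0677]
tool_rot: [[0.949, 0.316, 0.002], [0.316, -0.949, -0.0], [0.002, 0.001, -1.0]]
ft_force: [-0.9, -0.9, 7.7]
grip_width: 0.0556
gripper_force: 30.8
```

Emit:
drive_tool --series '[[[0,0,0],0,0.04],[[0,0,0],0,0.04],[[0,0,0],0,0.04],[[0,0,0],0,0.04],[[0,0,0],0,0.04]]' --newtons 60

```text
time_s: 4.85
position: [0.5003, 0.1621, 0.0678]
tool_rot: [[0.949, 0.316, 0.002], [0.316, -0.949, -0.0], [0.002, 0.001, -1.0]]
ft_force: [-1.6, -1.7, 8.7]
grip_width: 0.0556
gripper_force: 61.9
```

```bash
python3 - <<'E'
from h import *
d,P=shot('wrist');cv2.imwrite('pics/w2.png',d['img'][:,:,::-1])
s=env.observe();print(s['position'],s['grip_width'],s['ft_force'],s['wrist_torque'])
E
```

```text
[0.50030523 0.16213931 0.0677893 ] 0.05550441705009547 [-1.65006386 -0.98793556  8.28276794] [-0.14177614  0.26319458 -0.05482387]
```

View pics/w2.png

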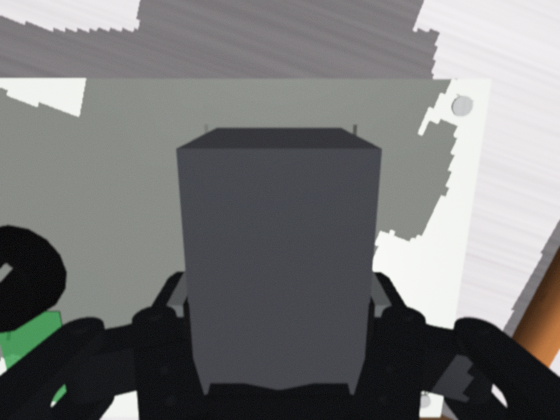

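The pads stopped at 55.6 mm, which is about the cover's own wall width of 56 mm. The fingers are probably touching the cover wall above the tabs, so I'll regrip a few mm lower to press the tabs further in.

Emit:
drive_tool --series '[[[0,0,0],0,0.085],[[0,0,0],0,0.085],[[0,0,0],0,0.085],[[0,0,0],0,0.085],[[0,0,0.003],0,0.085],[[0,0.001,0.006],0,0.085],[[0,0.001,0.006],0,0.085],[[0,0.001,0.006],0,0.085]]' --newtons 25

```text
time_s: 5.7
position: [0.5001, 0.1612, 0.0607]
tool_rot: [[0.949, 0.316, -0.0], [0.316, -0.949, -0.0], [-0.0, -0.0, -1.0]]
ft_force: [0.3, 0.4, 0.6]
grip_width: 0.0851
gripper_force: 0.0
```

Emit:
drive_tool --series '[[[0,0,0],0,0.07],[[0,0,0],0,0.065],[[0,0,0],0,0.06],[[0,0,0],0,0.055],[[0,0,0],0,0.05],[[0,0,0],0,0.045],[[0,0,0],0,0.045],[[0,0,0],0,0.045],[[0,0,0],0,0.045]]' --newtons 25

```text
time_s: 6.6
position: [0.5004, 0.1616, 0.0616]
tool_rot: [[0.949, 0.316, 0.001], [0.316, -0.949, 0.001], [0.001, -0.0, -1.0]]
ft_force: [-1.8, 2.4, 8.1]
grip_width: 0.0559
gripper_force: 25.6
```

```bash
python3 - <<'E'
from h import *
d,P=shot('side');im=d['img'][:,:,::-1][200:320,170:310];cv2.imwrite('pics/s2.png',cv2.resize(im,None,fx=5,fy=5,interpolation=cv2.INTER_CUBIC))
E
```

```text
(no output)
```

View pics/s2.png

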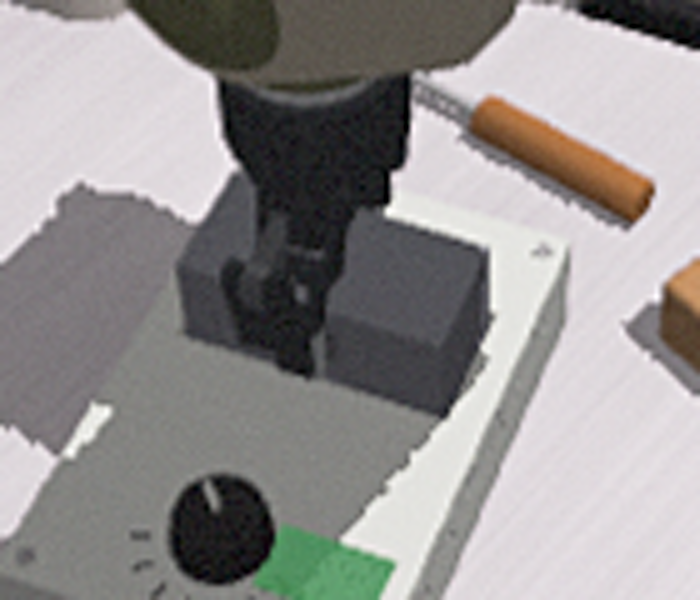

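Emit:
drive_tool --series '[[[0,0,0],0,0.04],[[0,0,0],0,0.04],[[0,0,0],0,0.04],[[0,0,0],0,0.04],[[0,0,-0.001],0,0.04],[[0,0,-0.002],0,0.04],[[0,0,-0.003],0,0.04],[[0,0,-0.003],0,0.04]]' --newtons 80

```text
time_s: 7.45
position: [0.5001, 0.1612, 0.0637]
tool_rot: [[0.949, 0.316, -0.0], [0.316, -0.949, -0.0], [-0.0, -0.0, -1.0]]
ft_force: [-0.3, -0.2, -0.4]
grip_width: 0.0543
gripper_force: 84.1
```

Emit:
drive_tool --series '[[[0,0,-0.001],0,0.04],[[0,0,-0.002],0,0.04],[[0,0,-0.002],0,0.04]]'

```text
time_s: 7.75
position: [0.5002, 0.1612, 0.0659]
tool_rot: [[0.949, 0.316, 0.0], [0.316, -0.949, 0.0], [0.0, 0.0, -1.0]]
ft_force: [-0.0, 0.9, -1.4]
grip_width: 0.0545
gripper_force: 84.1
```

Emit:
drive_tool --series '[[[0,0,-0.001],0,0.04],[[0,0,-0.002],0,0.04],[[0,0,-0.003],0,0.04],[[0,0,-0.003],0,0.04]]'

```text
time_s: 8.15
position: [0.5002, 0.1612, 0.069]
tool_rot: [[0.949, 0.316, 0.0], [0.316, -0.949, 0.0], [0.0, 0.0, -1.0]]
ft_force: [-0.0, 0.0, -1.8]
grip_width: 0.0545
gripper_force: 84.1
```

The upward load is 1.8 N, the cover's weight alone, so the catches are free. I lift it clear.

Emit:
drive_tool --series '[[[0,0,-0.005],0,0.04],[[0,0,-0.01],0,0.04],[[0,0,-0.02],0,0.04],[[0,0,-0.035],0,0.04],[[0,0,-0.055],0,0.04],[[0,0,-0.08],0,0.04],[[0,0,-0.11],0,0.04],[[0,0,-0.135],0,0.04],[[0,0,-0.15],0,0.04],[[0,0,-0.15],0,0.04]]'

```text
time_s: 9.15
position: [0.5008, 0.1613, 0.2215]
tool_rot: [[0.949, 0.316, 0.005], [0.316, -0.949, 0.0], [0.005, 0.001, -1.0]]
ft_force: [0.8, -0.1, -1.2]
grip_width: 0.0545
gripper_force: 84.2
```

```bash
python3 - <<'E'
from h import *
d,P=shot('side','s3.png');s=env.observe();print(s['position'],s['grip_width'],s['ft_force'])
R=s['tool_rot'];p=np.array([.4803,-.2285,s['position'][2]]);print(R.T@(p-s['position']))
E
```

```text
[0.50021292 0.16125137 0.21976203] 0.05469515226503532 [-0.12427515  0.71105742 -1.85742969]
[-1.41947105e-01  3.63529457e-01 -1.05196591e-04]
```

View pics/s3.png

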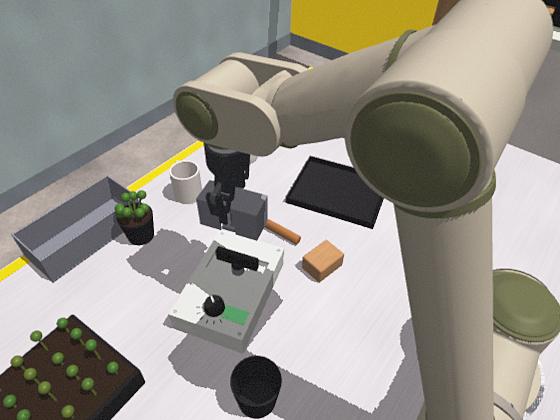

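The side view shows the cover hanging upright in the gripper at (232,205), clear of the controller, with the bar handle exposed at (238,258). I carry it to the tray.

Emit:
drive_tool --series '[[[-0.01,0.025,0],0.5,0.04],[[-0.023,0.06,0],1,0.04],[[-0.039,0.1,0],1.5,0.04],[[-0.055,0.14,0],2,0.04],[[-0.07,0.18,0],2.5,0.04],[[-0.086,0.22,0],2.5,0.04],[[-0.102,0.26,0],2.5,0.04],[[-0.117,0.3,0],2.5,0.04],[[-0.13,0.335,0],2.5,0.04],[[-0.138,0.355,0],2.5,0.04],[[-0.142,0.3635,0],2.5,0.04],[[-0.142,0.3635,0.02],2.5,0.04],[[-0.142,0.3635,0.05],2.5,0.04],[[-0.142,0.3635,0.09],2.5,0.04],[[-0.142,0.3635,0.13],2.5,0.04],[[-0.142,0.3635,0.16],2.5,0.04],[[-0.142,0.3635,0.175],2.5,0.04],[[-0.142,0.3635,0.182],2.5,0.04],[[-0.142,0.3635,0.182],2.5,0.04],[[-0.142,0.3635,0.182],2.5,0.04]]'

```text
time_s: 11.2
position: [0.4805, -0.2284, 0.0375]
tool_rot: [[0.962, 0.274, 0.001], [0.274, -0.962, -0.001], [0.001, 0.001, -1.0]]
ft_force: [-0.5, 0.2, -1.1]
grip_width: 0.0549
gripper_force: 84.4
```

Emit:
drive_tool --series '[[[0,0,0.002],0,0.04],[[0,0,0.004],0,0.04],[[0,0,0.006],0,0.04],[[0,0,0.0075],0,0.04],[[0,0,0.0085],0,0.04],[[0,0,0.0085],0,0.04]]'

```text
time_s: 11.8
position: [0.4801, -0.2285, 0.0282]
tool_rot: [[0.962, 0.274, -0.0], [0.274, -0.962, 0.0], [-0.0, -0.0, -1.0]]
ft_force: [-0.1, -0.2, -0.9]
grip_width: 0.055
gripper_force: 84.4
```

Emit:
drive_tool --series '[[[0,0,0.001],0,0.04],[[0,0,0.002],0,0.04],[[0,0,0.002],0,0.04]]'

```text
time_s: 12.1
position: [0.4802, -0.2286, 0.0278]
tool_rot: [[0.962, 0.274, 0.001], [0.274, -0.962, -0.001], [0.001, 0.001, -1.0]]
ft_force: [-5.2, 1.6, 16.4]
grip_width: 0.0545
gripper_force: 84.4
```

The cover has touched the tray floor. I ease off, release and rise.

Emit:
drive_tool --series '[[[0,0,-0.0015],0,0.055],[[0,0,-0.0015],0,0.06],[[0,0,-0.0015],0,0.07],[[0,0,-0.0015],0,0.085],[[0,0,-0.0015],0,0.085],[[0,0,-0.0015],0,0.085],[[0,0,-0.0015],0,0.085],[[0,0,-0.02],0,0.085],[[0,0,-0.045],0,0.085],[[0,0,-0.08],0,0.085],[[0,0,-0.12],0,0.085],[[0,0,-0.16],0,0.085],[[0,0,-0.195],0,0.085],[[0,0,-0.195],0,0.085],[[0,0,-0.195],0,0.085]]' --newtons 30

```text
time_s: 13.6
position: [0.4801, -0.2285, 0.2215]
tool_rot: [[0.962, 0.274, 0.001], [0.274, -0.962, -0.0], [0.0, 0.001, -1.0]]
ft_force: [-0.3, 0.2, -0.8]
grip_width: 0.0849
gripper_force: 0.0
```

```bash
python3 - <<'E'
from h import *
d,P=shot('wrist');s=env.observe();Z=P[...,2]
def rect(P,m,n):
    k,l,st,c=cv2.connectedComponentsWithStats(m.astype(np.uint8))
    i=1+st[1:,4].argmax();p=P[l==i]
    print(n,len(p),cv2.minAreaRect((p[:,:2]*1000).astype(np.float32)),np.median(p[:,2]),p[:,2].std())
rect(P,(Z>.065)&(Z<.085),'cover')
d,P=shot('top','t4.png');Z=P[...,2];v,u=np.mgrid[:420,:560]
rect(P,(Z>.085)&(Z<.105)&(u>195)&(u<260)&(v>170)&(v<260),'bar')
R=s['tool_rot'];print(s['position'],R,s['q'])
print(R.T@(np.array([.4999,.1615,s['position'][2]])-s['position']))
E
```

```text
cover 10340 ((479.65087890625, -228.49807739257812), (119.8042984008789, 56.130653381347656), 15.939791679382324) 0.07324569979295567 0.0007076072940845675
bar 297 ((498.85821533203125, 160.19277954101562), (95.88580322265625, 16.216508865356445), 18.52083396911621) 0.09713743730014014 0.002915137953852175
[ 0.47976917 -0.22824097  0.22048767] [[ 9.61732808e-01  2.73986785e-01 -1.11683381e-03]
 [ 2.73987799e-01 -9.61732761e-01  8.84451881e-04]
 [-8.31767537e-04 -1.15660523e-03 -9.99998985e-01]] [-3.82190711e+01  2.04393847e+01  7.83507439e+01  2.27161724e-04
  8.12914964e+01  3.58792136e+01]
[ 1.26144754e-01 -3.69311079e-01  3.22224340e-04]
```

View pics/t4.png

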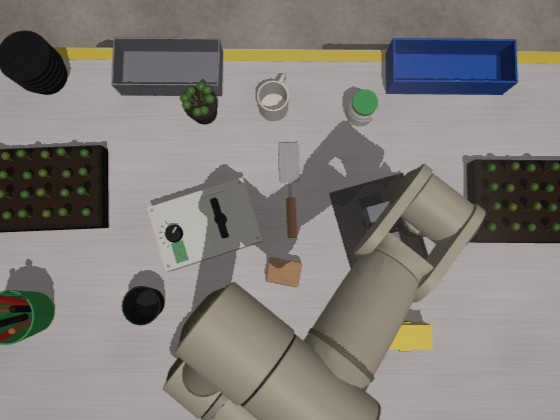

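The top view shows the cover upright in the tray at (375,220) and the bar handle at (219,217), still at rest. I move to the bar handle.

Emit:
drive_tool --series '[[[0.126,-0.369,0],-2.5,0.06],[[0.126,-0.369,0],-2.5,0.06],[[0.126,-0.369,0],-2.5,0.06],[[0.126,-0.369,0],-2.5,0.06],[[0.126,-0.369,0],-2.5,0.06],[[0.126,-0.369,0],-2.5,0.06],[[0.126,-0.369,0],-2.5,0.06],[[0.126,-0.369,0],-2.5,0.06],[[0.126,-0.369,0],-2.5,0.06],[[0.126,-0.369,0],-2.5,0.06],[[0.126,-0.369,0],-2.5,0.06],[[0.126,-0.369,0.03],-2.5,0.06],[[0.126,-0.369,0.07],-2.5,0.06],[[0.126,-0.369,0.11],-2.5,0.06],[[0.126,-0.369,0.135],-2.5,0.06],[[0.126,-0.369,0.148],-2.5,0.06],[[0.126,-0.369,0.152],-2.5,0.06],[[0.126,-0.369,0.152],-2.5,0.06],[[0.126,-0.369,0.152],-2.5,0.06]]'

```text
time_s: 15.6
position: [0.5007, 0.1604, 0.0701]
tool_rot: [[0.949, 0.315, 0.001], [0.315, -0.949, 0.0], [0.001, 0.0, -1.0]]
ft_force: [0.8, 0.3, -0.5]
grip_width: 0.0601
gripper_force: 0.0
```

Emit:
drive_tool --series '[[[0,0,0],0,0.03],[[0,0,0],0,0.022],[[0,0,0],0,0.018],[[0,0,0],0,0.012],[[0,0,0],0,0.01],[[0,0,0],0,0.01],[[0,0,0],0,0.01]]' --newtons 30

```text
time_s: 16.3
position: [0.5003, 0.1614, 0.0702]
tool_rot: [[0.949, 0.316, 0.001], [0.316, -0.949, 0.001], [0.001, -0.001, -1.0]]
ft_force: [-2.2, 1.9, 6.2]
grip_width: 0.0243
gripper_force: 29.1
```

The width stopped at 24 mm rather than 16, so the fingers are gripping the round hub in the middle of the bar. I'll use a firmer grip, twist, then check the bar's angle.

Emit:
drive_tool --series '[[[0,0,0],0,0.0],[[0,0,0],0,0.0],[[0,0,0],0,0.0],[[0,0,0],6,0.0],[[0,0,0],13,0.0],[[0,0,0],20,0.0],[[0,0,0],27,0.0],[[0,0,0],34,0.0],[[0,0,0],41,0.0],[[0,0,0],48,0.0],[[0,0,0],55,0.0],[[0,0,0],61,0.0],[[0,0,0],65,0.0],[[0,0,0],68,0.0],[[0,0,0],69,0.0],[[0,0,0],69,0.0]]' --newtons 60

```text
time_s: 17.9
position: [0.5002, 0.1598, 0.0719]
tool_rot: [[0.635, -0.772, 0.002], [-0.772, -0.635, -0.002], [0.003, 0.0, -1.0]]
ft_force: [-10.1, -9.8, 25.9]
grip_width: 0.0151
gripper_force: 111.9
```

```bash
python3 - <<'E'
from h import *
s=env.observe();R=s['tool_rot'];print(s['time_s'],s['wrist_torque'],s['ft_force'],s['grip_width'],'yaw',np.degrees(np.arctan2(R[1,0],R[0,0])))
for n in('wrist','top'):
    d,P=shot(n,n+'5.png');Z=P[...,2]
    m=(Z>.09)&(Z<.102)&(np.hypot(P[...,0]-.5,P[...,1]-.1613)<.055)
    p=P[m];print(n,len(p), cv2.minAreaRect((p[:,:2]*1000).astype(np.float32)) if len(p)>5 else '')
E
```

```text
17.9 [-1.31801497  1.47628561  0.2642117 ] [-10.06898306  -9.84475273  25.87750392] 0.01514052389400646 yaw -50.56001308403659
wrist 10659 ((504.3861389160156, 155.70541381835938), (40.21089172363281, 81.14299774169922), 57.7545166015625)
top 19 ((468.83966064453125, 192.05746459960938), (14.098615646362305, 6.361053943634033), 80.26630401611328)
```

View pics/wrist5.png

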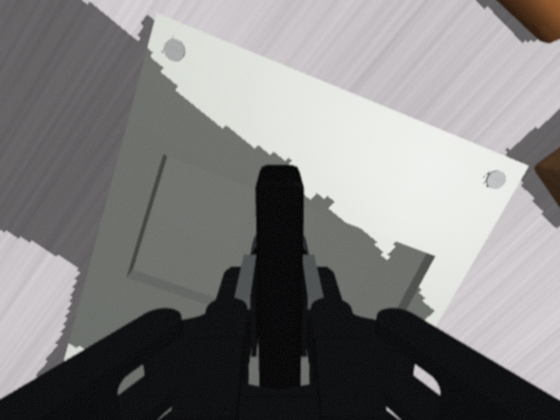

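The wrist view shows the bar running from (280,170) to (280,385), along the tool axis. That puts it at about 69°, the stop. I hold it there, then open and rise quickly.

Emit:
drive_tool --series '[[[0,0,0],69,0.0]]' --newtons 60

```text
time_s: 18.1
position: [0.5, 0.1597, 0.0722]
tool_rot: [[0.514, -0.858, 0.001], [-0.858, -0.514, -0.003], [0.004, 0.0, -1.0]]
ft_force: [-10.3, -10.3, 29.8]
grip_width: 0.0153
gripper_force: 123.2
```

I made a mistake: turns are relative to the current pose, so that row turned the tool 8.6° past the stop. The bar is still held against its stop, so I keep this pose at a lower grip.

Emit:
drive_tool --series '[[[0,0,0],0,0.012],[[0,0,0],0,0.012],[[0,0,0],0,0.012],[[0,0,0],0,0.012],[[0,0,0],0,0.012],[[0,0,0],0,0.012],[[0,0,0],0,0.012],[[0,0,0],0,0.012],[[0,0,0],0,0.012]]' --newtons 40

```text
time_s: 19.0
position: [0.5, 0.1597, 0.0722]
tool_rot: [[0.518, -0.856, 0.002], [-0.856, -0.518, -0.004], [0.004, 0.001, -1.0]]
ft_force: [-11.0, -9.4, 28.1]
grip_width: 0.015
gripper_force: 119.8
```

```bash
python3 - <<'E'
from h import *
d,P=shot('wrist');s=env.observe();R=s['tool_rot'];print(s['time_s'],s['wrist_torque'],'yaw',np.degrees(np.arctan2(R[1,0],R[0,0])),s['q'][5])
Z=P[...,2];v,u=np.mgrid[:420,:560]
m=(Z>.093)&(Z<.102)&(v<235)&(v>150)&(u>200)&(u<360)
p=P[m];dv=p[:,:2]-[.5,.1613];print(len(p),p.mean(0)); a=np.degrees(np.arctan2(*dv.mean(0)[::-1]));print('bar angle world',a,'rel',18.4-a)
E
```

```text
19.05 [-1.48385214  1.85806157  2.4307771 ] yaw -58.82326983348193 153.87121103703163
2705 [0.52309182 0.12988291 0.09685202]
bar angle world -53.68380714241117 rel 72.08380714241116
```

The bar is at its stop (about 70° measured) and has been held for over a second. I release and rise.

Emit:
drive_tool --series '[[[0,0,0],0,0.05],[[0,0,-0.005],0,0.085],[[0,0,-0.045],0,0.085],[[0,0,-0.09],0,0.085],[[0,0,-0.13],0,0.085],[[0,0,-0.16],0,0.085],[[0,0,-0.16],0,0.085],[[0,0,-0.16],0,0.085],[[0,0,-0.16],0,0.085],[[0,0,-0.16],0,0.085],[[0,0,-0.16],0,0.085]]'

```text
time_s: 20.15
position: [0.5, 0.1609, 0.2285]
tool_rot: [[0.512, -0.859, -0.002], [-0.859, -0.512, -0.0], [-0.001, 0.002, -1.0]]
ft_force: [0.4, -0.2, -0.6]
grip_width: 0.0849
gripper_force: 0.0
```

```bash
python3 - <<'E'
from h import *
d,P=shot('wrist','w6.png');s=env.observe();print(s['time_s'],s['position'],s['ft_force'])
Z=P[...,2];m=(Z>.09)&(Z<.102)&(np.hypot(P[...,0]-.5,P[...,1]-.1613)<.06)
p=P[m];print(len(p),cv2.minAreaRect((p[:,:2]*1000).astype(np.float32)))
m=(Z>.055)&(Z<.065);p=P[m];print(cv2.minAreaRect((p[:,:2]*1000).astype(np.float32)))
d,P=shot('top','t6.png')
E
```

```text
20.2 [0.50004828 0.16087749 0.22865534] [ 0.24360584  0.11876248 -0.62687482]
2713 ((500.0838623046875, 161.13345336914062), (95.99884796142578, 16.85197639465332), 18.56437873840332)
((521.2403564453125, 261.99224853515625), (342.62884521484375, 340.61761474609375), 33.65592956542969)
```

View pics/t6.png

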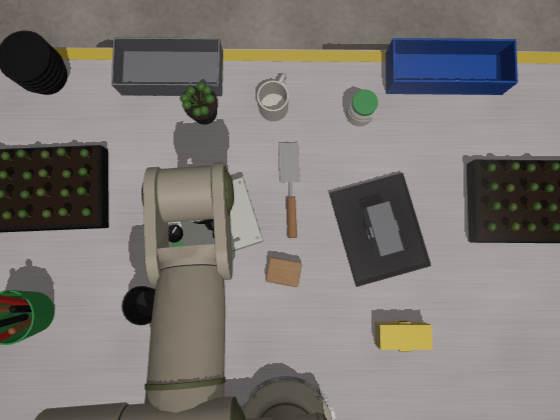

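The top view shows the cover upright in the tray at (384,228) and the bystanders where they were. The bar has sprung back to 18.5°, its rest angle, and the arm is clear. I hand the job in.

```bash
python3 -c "
from rig import env
print(env.close_job())"
```

```text
the job is handed in; nothing more can be done
None
```

The job is handed in, with no verdict returned: the cover stands upright in the tray, and the bar handle was held at its stop for about a second (one row over-turned the tool 8.6° past it) and sprang back to rest; the other bench items look unmoved in the last top view, but I did not measure the dial or the bystanders again.

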